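Find the loose hold-down bolt of the vise plate and hold its cap open

TASK

The vise's mounting plate wobbles: one of its three capped hold-down bolts is loose. Lay the aluminium bar that lies on the caps across the tops of both vise jaws and let go of it, then tap each shut cap with the fingertips, working from the robot's left to its right, to feel which bolt gives. Lift the cap of the loose one with the fingers to well past 45 degrees and finish while still holding it open for the hex key, leaving the other two caps shut, the bar on the jaws and everything else where it is.

Things in the scene. Friction and masses are not known exactly. Their poses are not given: they have to be found in the camera images.
- plate: grey steel plate fixed to the bench, 300 (x) x 420 (y) x 12 mm, with a blue machine vise. Origin: centre of its underside, on the bench; +x leads from the row of bolts to the vise, y along the row (+y to the robot's left), z up. Vise: x -22 to 102, y -130 to 130 mm, top (jaws) 92 mm above the bench; its screw with a cross handle (x -20 to 100 mm) goes on to y -172 mm, 70 mm up
- jaws (a point): point midway between the two vise jaws at the height of their tops, 92 mm above the bench; axes as the plate's. Both jaw tops are 100 mm wide (x -50 to 50); the left one covers y 25 to 74 mm, the right one y -69 to -24 mm from here, a gap between. A bar along y bridges both
- bar: aluminium bar, 25 (x) x 260 (y) x 20 mm (z), about 0.35 kg; at the start it lies loose along the row on top of the three yellow caps, its underside 48 mm above the bench. Origin: centre of its underside; y along its length
- bolt_a: one of three capped hold-down bolts in a row near the plate's near edge, 100 mm apart; the letter says nothing of its place, looseness cannot be seen. Origin: centre of its 46 mm washer, on the plate's top (12 mm above the bench); axes as the plate's. A tight bolt does not give; the loose one sinks 6 mm, cap and all (1.2 N starts it, 3 N bottoms it), and springs back
- bolt_a_top (a point): centre of the top of this bolt's yellow hinged cap, a disc 38 mm across and 6 mm thick, 48 mm above the bench when shut; moves with the cap and sinks with a loose bolt. A tight bolt is centred in its hole, the loose one sits 0.2 mm off along y, far too little to be seen
- bolt_a_tab (a point): grip point in the cap's lifting tab, which sticks out to -x 26 mm beyond the disc, 16 mm wide (y), 8 mm thick. The point is 11 mm from the free end, at mid thickness, 44.5 mm above the bench when shut, 56 mm from the hinge line. Below the tab 28 mm are free. Pinch it across its width from above, the tips a little below it, or lift from beneath
- bolt_a_cap (a joint): opening angle of this cap (rad): 0 shut, grows as the tab is lifted up and over towards the vise, stop at 1.75; sprung shut from any angle (about 0.02 to 0.04 N m). Its hinge line runs along the bolt's y, 22 mm to +x of the bolt's axis, 44.5 mm above the bench
- bolt_b: one of three capped hold-down bolts in a row near the plate's near edge, 100 mm apart; the letter says nothing of its place, looseness cannot be seen. Origin: centre of its 46 mm washer, on the plate's top (12 mm above the bench); axes as the plate's. A tight bolt does not give; the loose one sinks 6 mm, cap and all (1.2 N starts it, 3 N bottoms it), and springs back
- bolt_b_top (a point): centre of the top of this bolt's yellow hinged cap, a disc 38 mm across and 6 mm thick, 48 mm above the bench when shut; moves with the cap and sinks with a loose bolt. A tight bolt is centred in its hole, the loose one sits 0.2 mm off along y, far too little to be seen
- bolt_b_tab (a point): grip point in the cap's lifting tab, which sticks out to -x 26 mm beyond the disc, 16 mm wide (y), 8 mm thick. The point is 11 mm from the free end, at mid thickness, 44.5 mm above the bench when shut, 56 mm from the hinge line. Below the tab 28 mm are free. Pinch it across its width from above, the tips a little below it, or lift from beneath
- bolt_b_cap (a joint): opening angle of this cap (rad): 0 shut, grows as the tab is lifted up and over towards the vise, stop at 1.75; sprung shut from any angle (about 0.02 to 0.04 N m). Its hinge line runs along the bolt's y, 22 mm to +x of the bolt's axis, 44.5 mm above the bench
- bolt_c: one of three capped hold-down bolts in a row near the plate's near edge, 100 mm apart; the letter says nothing of its place, looseness cannot be seen. Origin: centre of its 46 mm washer, on the plate's top (12 mm above the bench); axes as the plate's. A tight bolt does not give; the loose one sinks 6 mm, cap and all (1.2 N starts it, 3 N bottoms it), and springs back
- bolt_c_top (a point): centre of the top of this bolt's yellow hinged cap, a disc 38 mm across and 6 mm thick, 48 mm above the bench when shut; moves with the cap and sinks with a loose bolt. A tight bolt is centred in its hole, the loose one sits 0.2 mm off along y, far too little to be seen
- bolt_c_tab (a point): grip point in the cap's lifting tab, which sticks out to -x 26 mm beyond the disc, 16 mm wide (y), 8 mm thick. The point is 11 mm from the free end, at mid thickness, 44.5 mm above the bench when shut, 56 mm from the hinge line. Below the tab 28 mm are free. Pinch it across its width from above, the tips a little below it, or lift from beneath
- bolt_c_cap (a joint): opening angle of this cap (rad): 0 shut, grows as the tab is lifted up and over towards the vise, stop at 1.75; sprung shut from any angle (about 0.02 to 0.04 N m). Its hinge line runs along the bolt's y, 22 mm to +x of the bolt's axis, 44.5 mm above the bench
- hexkey: bystander: L-shaped black hex key, 8 mm thick, 100 mm long arm, lying on the mounting plate beside the vise; origin at the middle of the long arm, underneath
- spool: bystander: blue filament spool with black flanges, 200 mm across, 66 mm tall, lying flat; origin at the centre of its underside
- screwdriver: bystander: screwdriver lying on the bench; origin near its middle, underneath
- wrench: bystander: open-ended wrench lying on the bench; origin near its middle, underneath
- jar: bystander: glass jar with a red cap, 70 mm across, 100 mm tall; origin at the centre of its underside
- print: bystander: small blue printed angle bracket, 50 x 30 x 40 mm; origin at the centre of its underside

How it is judged:
On the way, in this order (a step that is already met when the one before it is completed fails the run):
1. the bar lies across both vise jaws, released and at rest (x of bar in the frame of jaws between -0.038 and 0.038 m and y of bar in the frame of jaws between -0.06 and 0.06 m and z of bar in the frame of jaws between -0.004 and 0.005 m and angle between bar's own z axis and vertical below 0.08 rad and angle between the y axis of bar and the y axis of plate, either way round below 0.4 rad and contact force between the fingers and bar below 0.05 N and linear speed of bar below 0.02 m/s), for 0.2 s.
2. the left cap, still shut, is tapped by the fingers (more than 2 N) (((y of bolt_a in the frame of plate between 0.05 and 0.2 m and contact force between the fingers and bolt_a above 2 N and value of joint bolt_a_cap below 0.15 rad) or (y of bolt_b in the frame of plate between 0.05 and 0.2 m and contact force between the fingers and bolt_b above 2 N and value of joint bolt_b_cap below 0.15 rad) or (y of bolt_c in the frame of plate between 0.05 and 0.2 m and contact force between the fingers and bolt_c above 2 N and value of joint bolt_c_cap below 0.15 rad))).
3. the middle cap, still shut, is tapped by the fingers (more than 2 N) (((y of bolt_a in the frame of plate between -0.05 and 0.05 m and contact force between the fingers and bolt_a above 2 N and value of joint bolt_a_cap below 0.15 rad) or (y of bolt_b in the frame of plate between -0.05 and 0.05 m and contact force between the fingers and bolt_b above 2 N and value of joint bolt_b_cap below 0.15 rad) or (y of bolt_c in the frame of plate between -0.05 and 0.05 m and contact force between the fingers and bolt_c above 2 N and value of joint bolt_c_cap below 0.15 rad))).
4. the right cap, still shut, is tapped by the fingers (more than 2 N) (((y of bolt_a in the frame of plate between -0.2 and -0.05 m and contact force between the fingers and bolt_a above 2 N and value of joint bolt_a_cap below 0.15 rad) or (y of bolt_b in the frame of plate between -0.2 and -0.05 m and contact force between the fingers and bolt_b above 2 N and value of joint bolt_b_cap below 0.15 rad) or (y of bolt_c in the frame of plate between -0.2 and -0.05 m and contact force between the fingers and bolt_c above 2 N and value of joint bolt_c_cap below 0.15 rad))).
5. the loose bolt's cap is held lifted open by the fingers (((y of bolt_a_top in the frame of bolt_a above 0.0001 m and value of joint bolt_a_cap above 0.8 rad and contact force between the fingers and bolt_a above 0.2 N and velocity of joint bolt_a_cap between -0.15 and 0.15 rad/s and contact force between bar and bolt_a below 0.05 N) or (y of bolt_b_top in the frame of bolt_b above 0.0001 m and value of joint bolt_b_cap above 0.8 rad and contact force between the fingers and bolt_b above 0.2 N and velocity of joint bolt_b_cap between -0.15 and 0.15 rad/s and contact force between bar and bolt_b below 0.05 N) or (y of bolt_c_top in the frame of bolt_c above 0.0001 m and value of joint bolt_c_cap above 0.8 rad and contact force between the fingers and bolt_c above 0.2 N and velocity of joint bolt_c_cap between -0.15 and 0.15 rad/s and contact force between bar and bolt_c below 0.05 N))), for 0.2 s.
At the end, for the whole second after the job is handed in: The loose bolt's cap is held still by the fingers, open over 0.8 rad (46 deg); the other caps are shut (under 0.12 rad); the bar lies level and free across both jaws, its middle within 38 mm (across it) and 60 mm (along it) of the jaws' point, within 0.4 rad of square, off the caps (all of step 1 and ((y of bolt_a_top in the frame of bolt_a above 0.0001 m and value of joint bolt_a_cap above 0.8 rad and contact force between the fingers and bolt_a above 0.2 N and velocity of joint bolt_a_cap between -0.15 and 0.15 rad/s and contact force between bar and bolt_a below 0.05 N) or (y of bolt_b_top in the frame of bolt_b above 0.0001 m and value of joint bolt_b_cap above 0.8 rad and contact force between the fingers and bolt_b above 0.2 N and velocity of joint bolt_b_cap between -0.15 and 0.15 rad/s and contact force between bar and bolt_b below 0.05 N) or (y of bolt_c_top in the frame of bolt_c above 0.0001 m and value of joint bolt_c_cap above 0.8 rad and contact force between the fingers and bolt_c above 0.2 N and velocity of joint bolt_c_cap between -0.15 and 0.15 rad/s and contact force between bar and bolt_c below 0.05 N)) and (y of bolt_a_top in the frame of bolt_a above 0.0001 m or value of joint bolt_a_cap below 0.12 rad) and (y of bolt_b_top in the frame of bolt_b above 0.0001 m or value of joint bolt_b_cap below 0.12 rad) and (y of bolt_c_top in the frame of bolt_c above 0.0001 m or value of joint bolt_c_cap below 0.12 rad)); the arm keeps its last pose, push and grip.
It fails at once if the cap of a tight bolt is opened ((y of bolt_a_top in the frame of bolt_a below 0.0001 m and value of joint bolt_a_cap above 0.35 rad) or (y of bolt_b_top in the frame of bolt_b below 0.0001 m and value of joint bolt_b_cap above 0.35 rad) or (y of bolt_c_top in the frame of bolt_c below 0.0001 m and value of joint bolt_c_cap above 0.35 rad)).
It fails at once if a bystander is moved by more than 30 mm (distance of any of hexkey, spool, screwdriver, wrench, jar, print from where it was at the start of the episode above 0.03 m).
It also fails if it takes over 58 s, if anything falls off the work surface, if the arm or the gripper's body presses on something with over 40 N, if the wrist force passes 120 N, or if a joint passes its speed limit or range.

ROBOT

A 7-joint arm with a two-finger parallel gripper is mounted at the origin on the work surface. World frame = base frame: x ahead of the robot, y to its left, z up, the work surface at z = 0. Lengths are in m, angles in rad, forces in N, time in s.
With the tool pointing down it reaches from about 0.4 to 0.85 m from the base axis. Payload 10.4 kg.
Tool frame: the origin (TCP) lies on the centre line of the jaws, within the pads' length; the fingertips stand 25 mm ahead of it and the grasp point (between the pads) lies 6 mm ahead of it; z points along the fingers, x is the direction in which the jaws open and shut, and the axes are right-handed (so a half turn about z gives the same grasp; the last joint's range is limited). The gripper opens to 85 mm and grips with 20 to 120 N. Pads are 22 mm wide; open, the fingers measure 114 mm over their backs; the gripper's body (76 mm by 85 mm) begins 54 mm behind the grasp point. The pads swing forward as they close: fully open they stand 13 mm farther back than shut.
Start: joints at [-1.167, 0.332, -0.065, 1.46, 0.022, 1.35, -0.088], TCP at [0.259, 0.569, 0.256] pointing down, gripper open.
Joint ranges: [-2.6, 2.6], [-0.5, 2.12], [-1.47, 1.34], [0.16, 2.42], [-1.27, 4.41], [0.06, 2.06], [-2.6, 2.6]. Speed limits (rad/s): [2.22, 2.22, 2.79, 2.79, 3.14, 3.14, 3.14].

INTERFACE

Orientations are given as a rotation vector (axis times angle).
In Python, from cell import monitor, eyes, ctrl gives the robot as it stands.
- The arm moves only by the shell command python3 -m handwheel 'ROWS' [FORCE]. ROWS is JSON, a list of rows, each a list of 3 entries, a list of its own where there are three numbers: the shift along the tool's x, y, z in mm, then the turn about the tool's z in rad, then the opening, from -1 (shut) to 1 (fully open), so that 0 is half open. A call has 1 to 20 rows; each row is the pose to reach, as a shift and turn from the pose commanded when the call began, along the tool's axes at that moment; what a row does not reach only later rows make up. A row lasts 1/12 s, in which the tool goes at most 41.7 mm and 7.16 degrees, less where a joint would pass 70% of its speed; a pose out of reach is approached as far as the arm can. A call with a gripper value outside its range is refused whole. The fingers move at their own pace and stop on an object; FORCE is the grip in N (left out, the last holds). Time passes only in rows, so rows that repeat a pose let the fingers close. It gives the time, the measured TCP pose, the force and the opening at its end, in the units of the state.
- monitor.state(): the state, without advancing time (a new reading comes with each control period).
- eyes.capture(name): name is "side" or "top"; returns a dict with "frame" (400x640x3 uint8, blue, green, red), "mtx" (3x3 intrinsics, pixels), "R" (3x3) and "t" (3): a world point X has camera coordinates R X + t. Camera axes: x right, y down, z forward; pixel columns grow to the right and rows downward; lengths in m; the calibration is good to about 2 mm. A picture is of the moment at which its call begins. There is no depth.
- ctrl.job_done(): hands the job in, once; it reports no verdict.
The state is a dict: "clock": time; "qpos": joint angles; "qvel": joint speeds; "joint_efforts": joint torques, N m; "position": TCP position; "tool_rot": TCP orientation; "ft_force": force on the tool from outside, world axes, zero at the start; "wrist_torque": the same for the moment, N m; "width": finger opening in m.
Only numpy, scipy, OpenCV 4.12 (cv2) and the standard library are available. Lean on these libraries where they do the work, as an engineer would, in place of code of your own. Each camera call takes 0.05 s, during which the arm holds its last target. There are 200 camera calls.

## Working session

There is one attempt and no reset: what is moved stays moved. The work goes in short steps, Python scripts to look and compute and a shell command to move; the robot and the scene stay as the last step left them, time stands still between calls to the robot, and variables do not carry over. Pictures are saved under pics/ and viewed, about 8 in all and at most 12, crops included, and the job is handed in when it is done.

```bash
mkdir -p pics; ls; python3 - <<'E'
from cell import monitor, eyes
import cv2,numpy as np
print(monitor.state())
for n in("top","side"):
    c=eyes.capture(n); cv2.imwrite(f"pics/{n}0.png",c["frame"]); print(n,c["mtx"],c["R"],c["t"])
E
```

```text
pics
{'clock': 0.0, 'qpos': array([-1.16656406,  0.3328543 , -0.06471102,  1.4610209 ,  0.02157525,
        1.34992584, -0.08851089]), 'qvel': array([-0.00165171, -0.00070725,  0.00107125,  0.00112608, -0.00093798,
       -0.00026959,  0.00057658]), 'joint_efforts': array([-3.28972210e-04, -6.25436282e+01,  4.86784370e-02, -3.91596007e+01,
        1.63249369e-02,  9.78259777e-03,  2.19175615e-05]), 'position': array([0.25857777, 0.56858029, 0.25548892]), 'tool_rot': array([ 2.64080775e+00,  1.70009998e+00, -1.95787518e-03]), 'ft_force': array([-0.2973279 ,  0.71627668,  0.37107291]), 'wrist_torque': array([ 0.02843548, -0.02388393,  0.01475404]), 'width': 0.08546122694700321}
top [[506.98839577   0.         314.94235242]
 [  0.         506.98839577 202.52230244]
 [  0.           0.           1.        ]] [[-1.17106224e-02 -9.99930126e-01 -1.61401499e-03]
 [-9.84774074e-01  1.18130730e-02 -1.73437234e-01]
 [ 1.73444181e-01 -4.41617830e-04 -9.84843602e-01]] [0.00640907 0.55856698 1.59546642]
side [[364.36423332   0.         320.71324052]
 [  0.         364.36423332 196.33357689]
 [  0.           0.           1.        ]] [[-0.95578096 -0.29351931 -0.01814285]
 [-0.1492773   0.53739304 -0.83001506]
 [ 0.25337529 -0.79060428 -0.55744581]] [0.52955579 0.16261686 0.93262632]
```

View pics/top0.png

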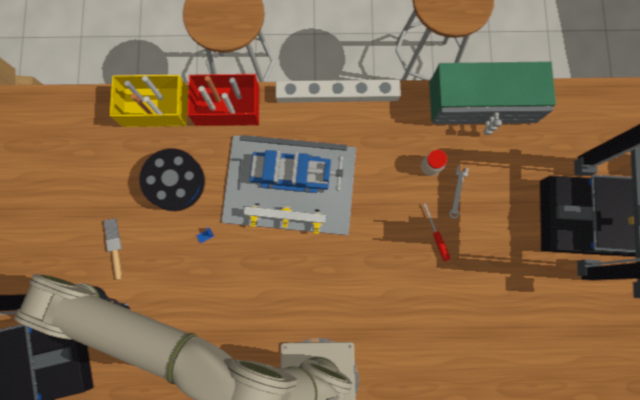

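View pics/side0.png

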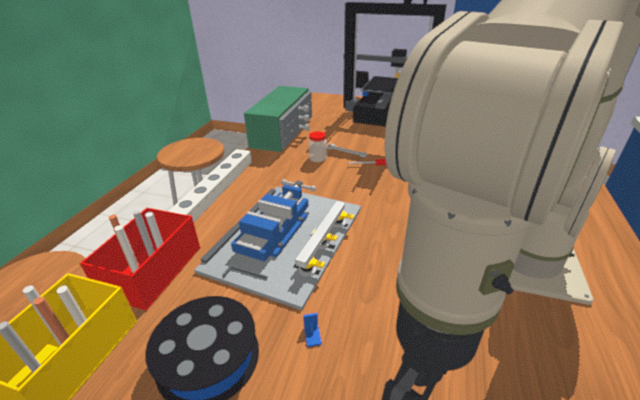

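The top view shows the plate at about (225–355, 137–233), the bar at (245–325, 207–222), the vise jaws at (263/318, 170), and the spool, print, jar and tools clear of it. The side view agrees, and the arm covers the right of that image.

```bash
cat > h.py <<'E'
import cv2,numpy as np
from cell import monitor,eyes
from scipy.spatial.transform import Rotation as Ro
def ray(c,uv,z):
    uv=np.atleast_2d(uv).astype(float); d=np.c_[uv,np.ones(len(uv))]@np.linalg.inv(c["mtx"]).T@c["R"]
    o=-c["R"].T@c["t"]; return o+d*((z-o[2])/d[:,2])[:,None]
def proj(c,X):
    p=(np.atleast_2d(X)@c["R"].T+c["t"])@c["mtx"].T; return p[:,:2]/p[:,2:]
def big(m,n=1):
    k=sorted(cv2.findContours(m,cv2.RETR_EXTERNAL,cv2.CHAIN_APPROX_NONE)[0],key=cv2.contourArea)[::-1]; return k[:n]
def mask(f,lo,hi,box):
    m=cv2.inRange(cv2.cvtColor(f,cv2.COLOR_BGR2HSV),lo,hi); r=np.zeros_like(m); x0,y0,x1,y1=box; r[y0:y1,x0:x1]=m[y0:y1,x0:x1]; return r
def rect(c,k,z):
    P=ray(c,k[:,0],z)[:,:2]*1000; r=cv2.minAreaRect(P.astype(np.float32)); return [np.round(v,1) for v in r]
E
python3 - <<'E'
from h import *
c=eyes.capture("top"); f=c["frame"]; B=(215,130,365,240)
b=mask(f,(0,0,165),(180,60,255),(235,195,335,232)); 
print("bar",[ (rect(c,k,.068),cv2.contourArea(k)) for k in big(b,2)])
y=mask(f,(22,120,90),(35,255,255),(235,195,335,240))
for k in big(y,8): print("yel",cv2.contourArea(k),k[:,0].mean(0),ray(c,k[:,0].mean(0),.046)[0]*1000)
v=mask(f,(100,120,40),(125,255,255),B)
for k in big(v,5): print("blue",cv2.contourArea(k),cv2.boundingRect(k),rect(c,k,.092))
p=mask(f,(0,0,60),(180,75,255),B); p=cv2.morphologyEx(p|v|y,cv2.MORPH_OPEN,np.ones((5,5)))
print("plate",rect(c,big(p)[0],.012))
s=6; x0,y0,x1,y1=B
g=cv2.resize(f[y0:y1,x0:x1],None,fx=5,fy=5,interpolation=cv2.INTER_CUBIC)
for m,col in((p,(0,0,255)),(b,(0,255,0)),(v,(255,255,0))):
    mm=cv2.resize(m[y0:y1,x0:x1],None,fx=5,fy=5,interpolation=cv2.INTER_NEAREST); cv2.drawContours(g,big(mm,4),-1,col,1)
cv2.imwrite("pics/crop.png",g)
E
```

```text
bar [([array([518.6,  96.3]), array([258. ,  26.8]), np.float64(84.2)], 508.0), ([array([541.7,  83. ]), array([0., 0.]), np.float64(0.0)], 0.0)]
yel 46.5 [253.03448276 220.44827586] [502.72026881 200.38701547  46.        ]
yel 46.5 [316.25806452 226.80645161] [479.61422491  -3.52080184  46.        ]
yel 28.5 [284.9047619  222.47619048] [494.8879975   97.47182945  46.        ]
yel 12.5 [286.17647059 209.        ] [538.89619161  93.28579904  46.        ]
blue 1103.5 (250, 151, 80, 41) [array([654.5,  78.9]), array([248.1, 121.3]), np.float64(83.8)]
blue 31.0 (282, 154, 12, 5) [array([704.9,  86.1]), array([36.3, 12.4]), np.float64(82.8)]
plate [array([629.8,  85. ]), array([421.7, 306. ]), np.float64(83.7)]
```

View pics/crop.png

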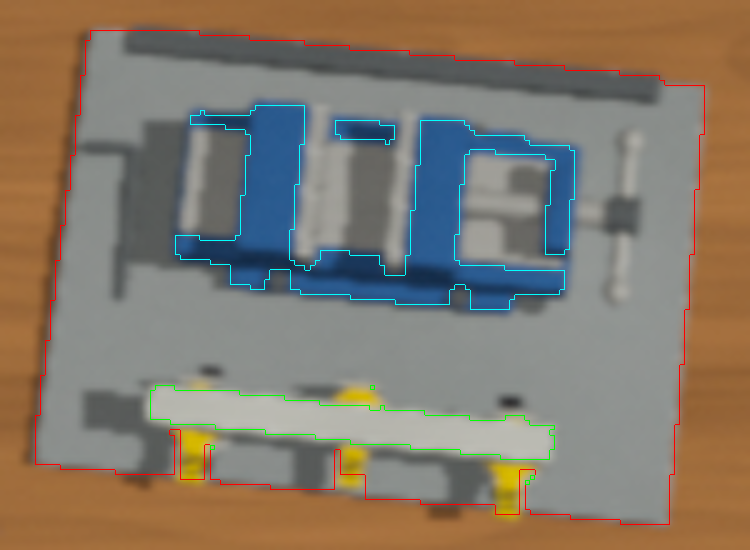

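Plate yaw is about -6.2°, its centre about (632, 85) mm, the bar at (519, 96) mm, and the jaws at about (671, 81) mm. The sizes agree with those given: bar 258x27 mm and plate 422 mm.

```bash
cat >> h.py <<'E'
def to(x,y,z,yaw,d=True):
    """world mm, yaw deg of tool x (world) -> tool-frame shift mm and tool turn rad"""
    s=monitor.state(); R=Ro.from_rotvec(s["tool_rot"]).as_matrix()
    sh=R.T@(np.array([x,y,z])-s["position"]*1000); now=np.degrees(np.arctan2(R[1,0],R[0,0]))
    t=-np.radians((yaw-now+90)%180-90)
    print("t",s["clock"],"pos",np.round(s["position"]*1000,1),"yaw",round(now,1),"tilt",np.round(R[:,2],3),"F",np.round(s["ft_force"],2),"w",round(s["width"]*1000,1),"| shift",np.round(sh,1),"turn",round(t,3))
E
python3 - <<'E'
from h import *
to(519,96,170,-6)
E
```

```text
t 0.15 pos [258.6 568.7 255.7] yaw 65.5 tilt [-0.    -0.001 -1.   ] F [ 0.05 -0.5   0.18] w 85.6 | shift [-322.4  432.7   86.1] turn 1.249
```

```bash
python3 -m handwheel '[[[-322,433,30],1.249,1],[[-322,433,30],1.249,1],[[-322,433,30],1.249,1],[[-322,433,30],1.249,1],[[-322,433,30],1.249,1],[[-322,433,30],1.249,1],[[-322,433,30],1.249,1],[[-322,433,30],1.249,1],[[-322,433,30],1.249,1],[[-322,433,30],1.249,1],[[-322,433,30],1.249,1],[[-322,433,30],1.249,1],[[-322,433,86],1.249,1],[[-322,433,86],1.249,1],[[-322,433,86],1.249,1],[[-322,433,86],1.249,1],[[-322,433,86],1.249,1],[[-322,433,86],1.249,1],[[-322,433,86],1.249,1],[[-322,433,86],1.249,1]]' 40
python3 - <<'E'
from h import *
to(519,96,79,-6)
c=eyes.capture("side"); cv2.imwrite("pics/s1.png",cv2.resize(c["frame"][150:350,180:420],None,fx=3,fy=3))
E
```

```text
clock: 1.82
position: [0.5198, 0.0976, 0.1712]
tool_rot: [-3.136, 0.163, -0.002]
ft_force: [-0.2, -0.7, 0.5]
width: 0.0852
t 1.8167 pos [519.8  97.6 171.2] yaw -5.9 tilt [ 0.001  0.001 -1.   ] F [-0.25 -0.66  0.54] w 85.2 | shift [-0.7  1.8 92.2] turn 0.001
```

View pics/s1.png

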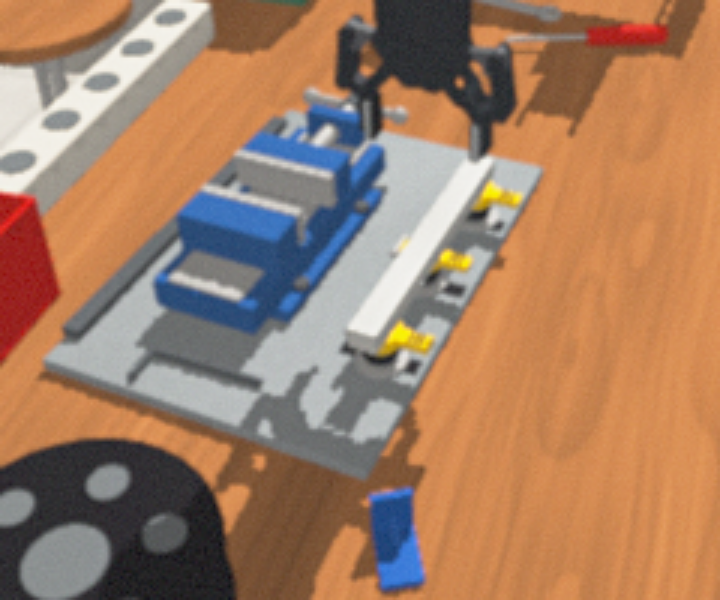

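The fingers are over the bar's middle and straddle it; the vise front is clear. Now descend and grip.

```bash
python3 -m handwheel '[[[0,1,40],0,1],[[0,1,75],0,1],[[0,1,92],0,1],[[0,1,92],0,1],[[0,1,92],0,1],[[0,1,92],0,-0.6],[[0,1,92],0,-0.6],[[0,1,92],0,-0.6],[[0,1,92],0,-0.6],[[0,1,92],0,-0.6],[[0,1,92],0,-0.6],[[0,1,92],0,-0.6],[[0,1,92],0,-0.6],[[0,1,92],0,-0.6]]' 40
python3 - <<'E'
from h import *
to(519,96,160,-6)
E
```

```text
clock: 3.03
position: [0.5198, 0.0958, 0.079]
tool_rot: [-3.137, 0.165, -0.001]
ft_force: [-2.7, 0.6, 6.7]
width: 0.024
t 3.0333 pos [519.8  95.8  79. ] yaw -6.0 tilt [ 0.001  0.001 -1.   ] F [-2.66  0.56  6.68] w 24.0 | shift [ -0.7  -0.2 -81. ] turn -0.0
```

```bash
python3 -m handwheel '[[[0,0,-10],0,-1],[[0,0,-25],0,-1],[[0,0,-55],0,-1],[[0,0,-81],0,-1],[[0,0,-81],0,-1],[[0,0,-81],0,-1],[[0,0,-81],0,-1]]' 50
python3 - <<'E'
from h import *
to(670,81,160,-6)
c=eyes.capture("side"); cv2.imwrite("pics/s2.png",cv2.resize(c["frame"][130:330,180:420],None,fx=3,fy=3))
E
```

```text
clock: 3.62
position: [0.5188, 0.0955, 0.1586]
tool_rot: [3.137, -0.165, -0.002]
ft_force: [-0.6, -0.2, -3.6]
width: 0.0236
t 3.6167 pos [518.8  95.5 158.6] yaw -6.0 tilt [-0.001 -0.    -1.   ] F [-0.57 -0.21 -3.6 ] w 23.6 | shift [151.9  -1.4  -1.6] turn -0.0
```

View pics/s2.png

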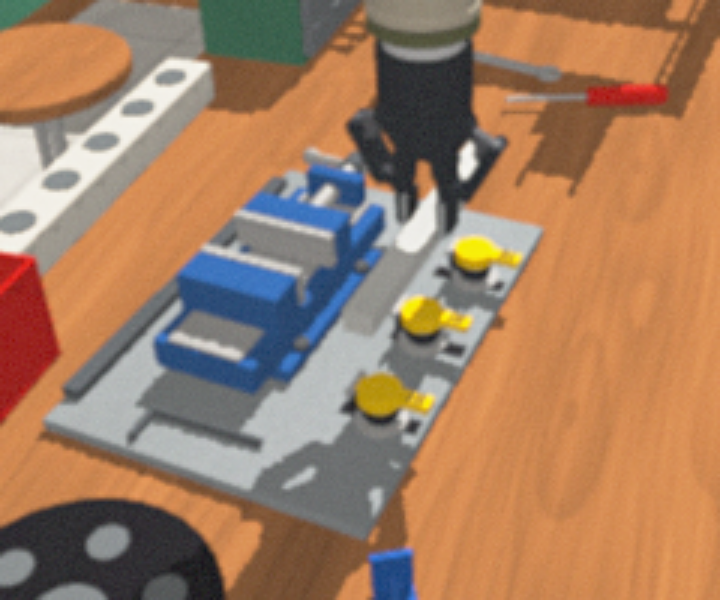

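The bar is held and roughly level, and all three caps are now visible. Moving over the jaws and lowering to just above contact.

```bash
python3 -m handwheel '[[[25,0,0],0,-1],[[55,0,0],0,-1],[[85,0,0],0,-1],[[115,0,0],0,-1],[[140,0,0],0,-1],[[152,-1,0],0,-1],[[152,-1,0],0,-1],[[152,-1,0],0,-1],[[152,-1,15],0,-1],[[152,-1,25],0,-1],[[152,-1,32],0,-1],[[152,-1,34],0,-1],[[152,-1,34],0,-1],[[152,-1,34],0,-1]]'
python3 - <<'E'
from h import *
to(670,81,122,-6)
c=eyes.capture("side"); cv2.imwrite("pics/s3.png",cv2.resize(c["frame"][130:330,180:420],None,fx=3,fy=3))
E
```

```text
clock: 4.83
position: [0.6707, 0.0808, 0.1257]
tool_rot: [-3.137, 0.165, -0.0]
ft_force: [0.8, 0.4, -3.1]
width: 0.0236
t 4.8333 pos [670.7  80.8 125.7] yaw -6.0 tilt [ 0.  0. -1.] F [ 0.79  0.38 -3.11] w 23.6 | shift [-0.8 -0.2  3.7] turn -0.0
```

View pics/s3.png

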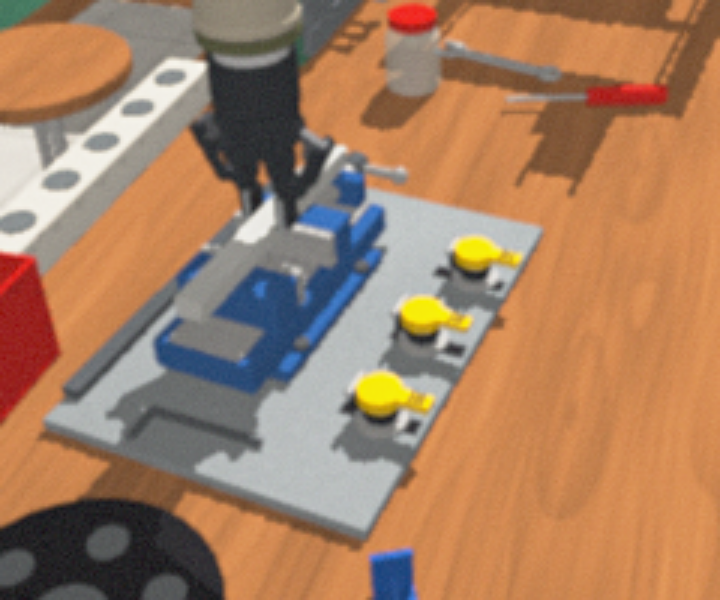

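The bar is centred over the jaws and nearly touching. Seat it and check the force.

```bash
python3 -m handwheel '[[[0,0,2],0,-1],[[0,0,3],0,-1],[[0,0,3],0,-1]]'; python3 -m handwheel '[[[0,0,1],0,-1],[[0,0,1],0,-1]]'
```

```text
clock: 5.13
position: [0.6712, 0.0807, 0.1234]
tool_rot: [-3.137, 0.165, -0.002]
ft_force: [-2.9, 0.1, 5.1]
width: 0.0235
clock: 5.3
position: [0.6712, 0.0807, 0.1234]
tool_rot: [-3.136, 0.165, -0.002]
ft_force: [-6.0, 0.2, 11.8]
width: 0.0236
```

Seated (contact force rising). Release and rise.

```bash
python3 -m handwheel '[[[0,0,-1],0,-1],[[0,0,-1],0,0.3],[[0,0,-1],0,0.3],[[0,0,-1],0,0.3],[[0,0,-1],0,0.3],[[0,0,-1],0,0.3],[[0,0,-20],0,0.3],[[0,0,-50],0,0.3],[[0,0,-70],0,0.3],[[0,0,-70],0,0.3],[[0,0,-70],0,0.3],[[0,0,-70],0,0.3]]' 
python3 - <<'E'
from h import *
to(511,97,165,-6)
c=eyes.capture("side"); cv2.imwrite("pics/s4.png",cv2.resize(c["frame"][130:330,180:420],None,fx=3,fy=3))
# caps from the side view: yellow blobs
y=mask(c["frame"],(22,100,60),(35,255,255),(280,190,380,290))
for k in big(y,3):
    print("side blob",cv2.contourArea(k),np.round(k[:,0].mean(0),1),cv2.boundingRect(k))
for n,z in(("top",.048),):
    c=eyes.capture(n); cv2.imwrite("pics/t4.png",cv2.resize(c["frame"][130:240,215:365],None,fx=5,fy=5,interpolation=2))
    y=mask(c["frame"],(20,100,80),(36,255,255),(235,190,335,242))
    for k in big(y,3): print(cv2.contourArea(k),cv2.boundingRect(k),rect(c,k,z))
E
```

```text
clock: 6.3
position: [0.6704, 0.0807, 0.1906]
tool_rot: [3.137, -0.165, -0.001]
ft_force: [-0.3, -0.4, -0.6]
width: 0.0555
t 6.3 pos [670.4  80.7 190.6] yaw -6.0 tilt [-0.001  0.    -1.   ] F [-0.25 -0.39 -0.64] w 55.5 | shift [-160.3    0.5   25.7] turn -0.0
side blob 214.0 [310.6 261.8] (299, 254, 26, 15)
side blob 166.0 [324.3 235.2] (313, 229, 24, 13)
side blob 142.0 [341.6 214.5] (331, 209, 23, 12)
149.5 (248, 207, 14, 20) [array([515.5, 195.5]), array([62.3, 42. ]), np.float64(0.6)]
144.5 (311, 214, 13, 20) [array([490.2,  -6. ]), array([38.7, 61.7]), np.float64(89.3)]
```

View pics/s4.png

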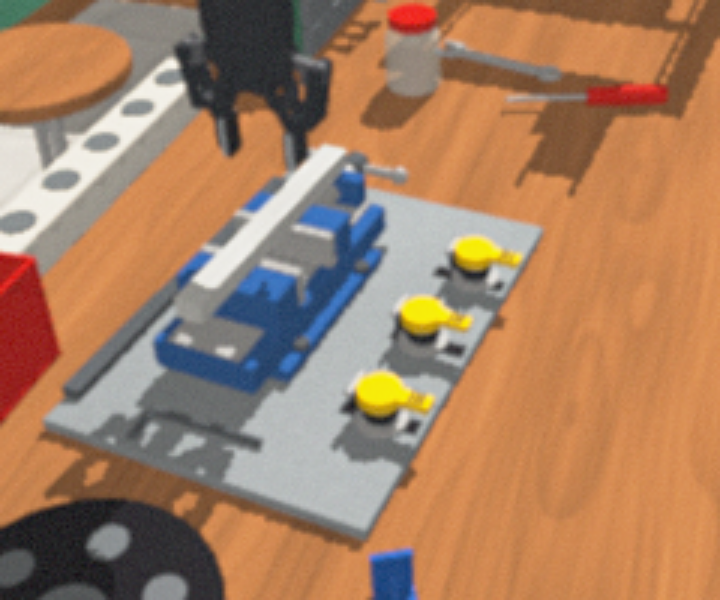

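View pics/t4.png

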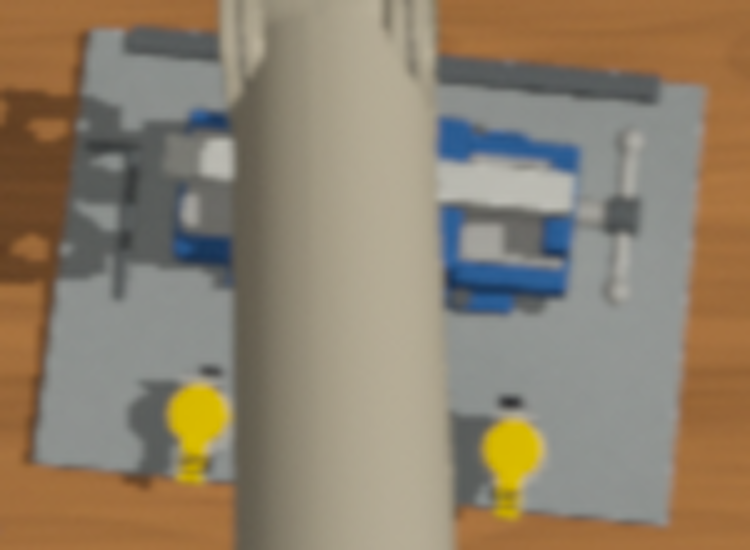

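The bar rests across both jaws, free of the fingers. In the top view the caps' discs are at crop (198,414) and (513,450); the middle one is under the arm. Now compute the cap centres.

```bash
python3 - <<'E'
from h import *
c=eyes.capture("top"); f=c["frame"]; T=[]
for b in((240,195,270,240),(303,195,333,240)):
    h=cv2.resize(mask(f,(20,100,80),(36,255,255),b),None,fx=8,fy=8,interpolation=cv2.INTER_LINEAR)
    h=(cv2.GaussianBlur(h,(0,0),5)>127).astype(np.uint8)*255
    d=cv2.distanceTransform(h,cv2.DIST_L2,5); r=d.max(); p=np.argwhere(d>r-1).mean(0)[::-1]
    uv=(p+.5)/8-.5; X=ray(c,uv,.048)[0]*1000; T.append(X); print(np.round(uv,1),"r px",r/8,np.round(X,1))
    print("tab end/low",rect(c,big(h)[0]/8.,.045))
T=np.array(T); d=T[0]-T[1]; print("spacing",np.linalg.norm(d),"yaw",np.degrees(np.arctan2(-d[0],d[1])),"mid",T.mean(0))
S=eyes.capture("side"); m=T.mean(0)
print("predicted in side:",np.round(proj(S,np.array([T[0],m,T[1]])/1000),1))
to(T[0][0],T[0][1],100,-6)
E
```

```text
[253.9 212.6] r px 6.044186 [528.1 197.5  48. ]
tab end/low [array([516.3, 200.5]), array([42.5, 65.9]), np.float64(66.2)]
[316.9 219.5] r px 6.0 [503.   -5.9  48. ]
tab end/low [array([489.1,  -7.5]), array([41.6, 64.6]), np.float64(89.3)]
spacing 204.9463986877492 yaw -7.050283912918187 mid [515.53003312  95.83818733  48.        ]
predicted in side: [[306.7 258.2]
 [323.7 233.2]
 [338.2 212. ]]
t 6.5 pos [670.3  80.6 190.2] yaw -6.0 tilt [-0.002 -0.    -1.   ] F [ 0.15  0.34 -0.03] w 55.5 | shift [-153.5 -101.4   90.4] turn -0.0
```

```bash
python3 - <<'E'
from h import *
c=eyes.capture("side"); f=c["frame"]
h=cv2.resize(mask(f,(20,100,60),(36,255,255),(280,190,380,290)),None,fx=8,fy=8,interpolation=cv2.INTER_LINEAR)
h=(cv2.GaussianBlur(h,(0,0),5)>127).astype(np.uint8)*255
for k in big(h,3):
    uv=(k[:,0]+.5)/8-.5
    P=ray(c,uv,.048)[:,:2]*1000   # rectify on the cap-top plane, then largest inscribed circle
    o=P.min(0)-10; g=np.zeros((1000,1000),np.uint8); cv2.fillPoly(g,[((P-o)*8).astype(np.int32)],255)
    d=cv2.distanceTransform(g,cv2.DIST_L2,5); p=np.argwhere(d>d.max()-4).mean(0)[::-1]/8+o
    print("disc",np.round(p,1),"r mm",d.max()/8,"tab end",np.round(P[P[:,0].argmin()],1))
E
```

```text
disc [524.2 208.4] r mm 20.141073 tab end [482.4 202. ]
disc [521.2 103.7] r mm 20.781763 tab end [478.6 105.1]
disc [499.    2.4] r mm 20.894949 tab end [456.3   5.3]
```

Top and side views agree to within a few mm once the caps' visible sides are allowed for. Cap centres: left (527,198), middle (516,98), right (505,-2). Going over the left cap, fingers shut, turned for the later pinch.

```bash
python3 - <<'E'
from h import *
to(527,198,85,84)
E
python3 -m handwheel '[[[-30,-20,0],-0.12,-1],[[-60,-45,0],-0.24,-1],[[-90,-70,0],-0.36,-1],[[-120,-90,0],-0.48,-1],[[-154,-102,0],-0.6,-1],[[-154,-102,10],-0.72,-1],[[-154,-102,30],-0.84,-1],[[-154,-102,50],-0.96,-1],[[-154,-102,60],-1.08,-1],[[-154,-102,80],-1.2,-1],[[-154,-102,95],-1.32,-1],[[-154,-102,95],-1.44,-1],[[-154,-102,95],-1.571,-1],[[-154,-102,95],-1.571,-1],[[-154,-102,95],-1.571,-1],[[-154,-102,95],-1.571,-1],[[-154,-102,95],-1.571,-1]]'
python3 - <<'E'
from h import *
to(527,198,76,84); print(monitor.state()["qpos"])
c=eyes.capture("side"); cv2.imwrite("pics/s5.png",cv2.resize(c["frame"][130:330,180:420],None,fx=3,fy=3))
E
```

```text
t 6.55 pos [670.4  80.7 190.4] yaw -6.0 tilt [-0.001 -0.    -1.   ] F [-0.8   0.21  1.14] w 55.2 | shift [-154.8 -101.7  105.6] turn 1.571
clock: 7.97
position: [0.5284, 0.1983, 0.0964]
tool_rot: [2.338, 2.098, 0.001]
ft_force: [-0.1, 0.1, -0.7]
width: -0.0
t 7.9667 pos [528.4 198.3  96.4] yaw 83.8 tilt [ 0.  0. -1.] F [-0.11  0.09 -0.72] w -0.0 | shift [-0.4 -1.3 20.4] turn -0.003
[-0.55515437  0.34287701  0.13598016  1.80823302 -0.05446234  0.99374363
  1.06570741]
```

View pics/s5.png

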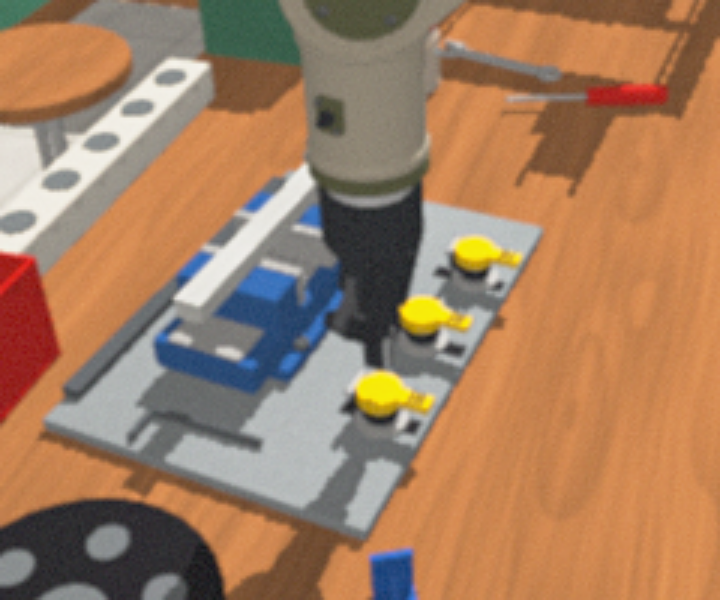

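The shut tips hang over the left cap at crop (375,362). Now tap it in small steps.

```bash
python3 -m handwheel '[[[0,-1,12],0,-1],[[0,-1,20],0,-1],[[0,-1,22],0,-1],[[0,-1,22],0,-1]]'; python3 -m handwheel '[[[0,0,1],0,-1],[[0,0,1],0,-1]]';python3 -m handwheel '[[[0,0,1],0,-1],[[0,0,1],0,-1]]'
```

```text
clock: 8.35
position: [0.5265, 0.1981, 0.0729]
tool_rot: [-2.334, -2.101, 0.003]
ft_force: [0.4, -0.4, 0.1]
width: -0.0001
clock: 8.52
position: [0.5274, 0.1984, 0.0733]
tool_rot: [-2.335, -2.102, -0.0]
ft_force: [-1.0, -0.7, -0.2]
width: -0.0003
clock: 8.68
position: [0.5274, 0.1984, 0.0724]
tool_rot: [2.335, 2.102, 0.001]
ft_force: [0.1, 0.9, -0.8]
width: 0.0003
```

```bash
for i in 1 2 3; do python3 -m handwheel '[[[0,0,1],0,-1],[[0,0,1],0,-1]]' | egrep 'pos|ft'; done
```

```text
position: [0.5273, 0.1984, 0.0713]
ft_force: [-0.0, -0.6, -0.1]
position: [0.5273, 0.1984, 0.0703]
ft_force: [0.8, -0.0, 0.7]
position: [0.5273, 0.1984, 0.0692]
ft_force: [-0.5, 0.4, 1.0]
```

```bash
for i in 1 2 3 4; do python3 -m handwheel '[[[0,0,1],0,-1],[[0,0,1],0,-1],[[0,0,1],0,-1]]' | egrep 'pos|ft'; done
```

```text
position: [0.5273, 0.1984, 0.0683]
ft_force: [0.5, -1.6, 0.7]
position: [0.5273, 0.1984, 0.0673]
ft_force: [-0.9, -0.4, 1.8]
position: [0.5274, 0.1985, 0.0668]
ft_force: [-2.8, -0.8, 7.7]
position: [0.5275, 0.1985, 0.0665]
ft_force: [-5.0, -2.1, 13.7]
```

Hard stop at TCP z about 67 on the left. Compare with the middle cap.

```bash
python3 -m handwheel '[[[0,0,-20],0,-1],[[0,0,-30],0,-1],[[0,0,-30],0,-1]]'
python3 - <<'E'
from h import *
to(516,98,78,84)
E
```

```text
clock: 10.43
position: [0.5286, 0.1989, 0.0975]
tool_rot: [2.334, 2.101, 0.006]
ft_force: [0.8, 0.4, 0.1]
width: 0.0003
t 10.4333 pos [528.6 198.9  97.5] yaw 84.0 tilt [ 0.003  0.002 -1.   ] F [0.78 0.39 0.13] w 0.3 | shift [-101.7   -2.    19.3] turn -0.0
```

```bash
python3 -m handwheel '[[[-25,0,0],0,-1],[[-55,0,0],0,-1],[[-85,-1,0],0,-1],[[-101,-1,0],0,-1],[[-101,-1,0],0,-1],[[-101,-1,10],0,-1],[[-101,-1,18],0,-1],[[-101,-1,21],0,-1],[[-101,-1,21],0,-1],[[-101,-1,21],0,-1]]'; for i in 1 2 3 4; do python3 -m handwheel '[[[0,0,1],0,-1],[[0,0,1],0,-1],[[0,0,1],0,-1]]' | egrep 'pos|ft'; done
```

```text
clock: 11.27
position: [0.5153, 0.099, 0.0734]
tool_rot: [-2.333, -2.103, 0.001]
ft_force: [-0.5, -0.2, -0.7]
width: -0.0001
position: [0.5157, 0.0984, 0.0731]
ft_force: [-0.8, 0.2, -0.3]
position: [0.5158, 0.0984, 0.0727]
ft_force: [-3.4, 0.7, 7.4]
position: [0.5158, 0.0984, 0.0723]
ft_force: [-7.2, 0.6, 14.7]
position: [0.5158, 0.0984, 0.0719]
ft_force: [-10.5, -0.7, 22.5]
```

The middle cap stops hard at 73, so it is tight. Now tap the right one.

```bash
python3 -m handwheel '[[[0,0,-15],0,-1],[[0,0,-28],0,-1],[[0,0,-28],0,-1],[[-25,0,-28],0,-1],[[-55,0,-28],0,-1],[[-85,0,-28],0,-1],[[-101,0,-28],0,-1],[[-101,0,-28],0,-1],[[-101,0,-18],0,-1],[[-101,0,-8],0,-1],[[-101,0,-4],0,-1],[[-101,0,-4],0,-1],[[-101,0,-4],0,-1]]'; for i in 1 2 3 4 5; do python3 -m handwheel '[[[0,0,1],0,-1],[[0,0,1],0,-1],[[0,0,1],0,-1]]' | egrep 'pos|ft'; done
```

```text
clock: 13.35
position: [0.5048, -0.0013, 0.0733]
tool_rot: [-2.332, -2.103, 0.002]
ft_force: [-0.0, -0.3, -0.6]
width: 0.0
position: [0.5049, -0.0014, 0.073]
ft_force: [-2.4, 2.5, 5.9]
position: [0.505, -0.0014, 0.0727]
ft_force: [-6.6, 1.8, 15.4]
position: [0.505, -0.0014, 0.0724]
ft_force: [-11.3, 0.6, 24.8]
position: [0.505, -0.0014, 0.0721]
ft_force: [-15.3, 0.7, 35.6]
position: [0.5051, -0.0014, 0.0718]
ft_force: [-20.1, 0.4, 45.2]
```

The right cap is tight too, so the left bolt is the loose one. Going above the left tab, half open.

```bash
python3 -m handwheel '[[[0,0,-15],0,-1],[[0,0,-35],0,-1],[[0,0,-35],0,-1],[[40,0,-35],0,0],[[80,0,-35],0,0],[[120,0,-35],0,0],[[160,-15,-35],0,0],[[190,-30,-35],0,0],[[202,-32,-35],0,0],[[202,-32,-35],0,0],[[202,-32,-35],0,0],[[202,-32,-35],0,0]]' 20
python3 - <<'E'
from h import *
to(493,201.5,63,84)
c=eyes.capture("side"); cv2.imwrite("pics/s6.png",cv2.resize(c["frame"][190:310,250:390],None,fx=5,fy=5,interpolation=2))
E
```

```text
clock: 15.6
position: [0.4948, 0.2004, 0.1038]
tool_rot: [2.336, 2.1, -0.001]
ft_force: [0.2, -0.7, 0.1]
width: 0.0429
t 15.6 pos [494.8 200.4 103.8] yaw 83.9 tilt [-0.    -0.001 -1.   ] F [ 0.18 -0.69  0.12] w 42.9 | shift [ 1.  -1.9 40.8] turn -0.001
```

View pics/s6.png

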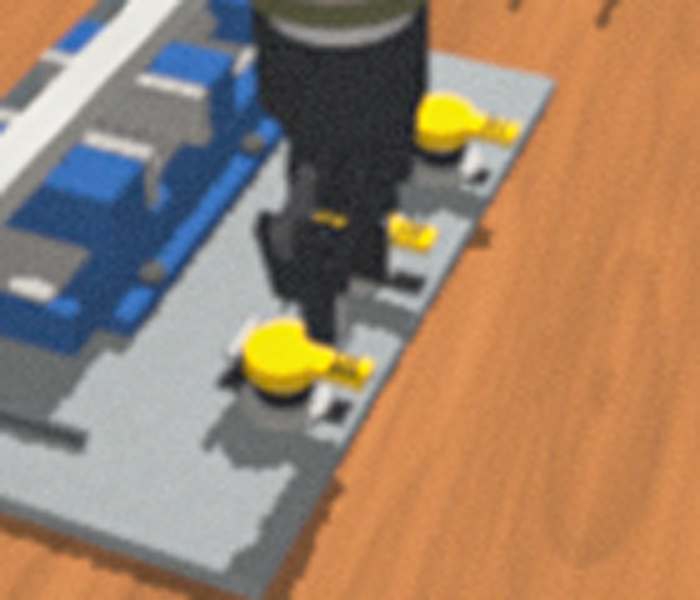

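```bash
python3 - <<'E'
from h import *
c=eyes.capture("side")
u=np.array([.107,.994])
for n,X in(("nearfinger tip",[.4948+.107*.0285,.2004+.994*.0285,.084]),("tab pt top",[.4932,.2017,.0485]),("tab end top",[.4823,.203,.0485]),("disc",[.527,.198,.048])): print(n,np.round((proj(c,X)[0]-[250,190])*5,0))
to(493,201.5,63,84)
E
```

```text
nearfinger tip [321. 342.]
tab pt top [350. 360.]
tab end top [371. 367.]
disc [285. 342.]
t 15.7 pos [494.9 200.1 104.1] yaw 83.9 tilt [-0. -0. -1.] F [-0.06  0.6  -0.37] w 42.7 | shift [ 1.2 -2.1 41.1] turn -0.003
```

The finger and tab projections match the picture to within 2 mm. Descend and pinch.

```bash
python3 -m handwheel '[[[2,-2,15],0,0],[[2,-2,32],0,0],[[2,-2,41],0,0],[[2,-2,41],0,0],[[2,-2,41],0,0],[[2,-2,41],0,-0.8],[[2,-2,41],0,-0.8],[[2,-2,41],0,-0.8],[[2,-2,41],0,-0.8],[[2,-2,41],0,-0.8],[[2,-2,41],0,-0.8],[[2,-2,41],0,-0.8],[[2,-2,41],0,-0.8]]' 20
python3 - <<'E'
from h import *
to(493,201.5,63,84)
E
```

```text
clock: 16.78
position: [0.4931, 0.2033, 0.0635]
tool_rot: [2.335, 2.101, 0.0]
ft_force: [1.9, -4.7, 0.2]
width: 0.0151
t 16.7833 pos [493.1 203.3  63.5] yaw 84.0 tilt [ 0.001 -0.001 -1.   ] F [ 1.91 -4.72  0.24] w 15.1 | shift [-1.8  0.1  0.5] turn -0.001
```

```bash
python3 -m handwheel '[[[-1,0.3,-5.6],0,-0.8],[[-1,1.1,-11.1],0,-0.8],[[-1,2.5,-16.5],0,-0.8],[[-1,4.4,-21.8],0,-0.8],[[-1,6.9,-26.8],0,-0.8],[[-1,9.8,-31.6],0,-0.8],[[-1,9.8,-31.6],0,-0.8],[[-1,9.8,-31.6],0,-0.8]]'
```

```text
clock: 17.45
position: [0.5022, 0.2021, 0.0951]
tool_rot: [-2.334, -2.102, 0.0]
ft_force: [-3.3, -1.5, -0.3]
width: 0.0149
```

```bash
python3 -m handwheel '[[[0,3.4,-4.5],0,-0.8],[[0,7.2,-8.6],0,-0.8],[[0,11.4,-12.3],0,-0.8],[[0,15.9,-15.5],0,-0.8],[[0,20.8,-18.3],0,-0.8],[[0,25.9,-20.6],0,-0.8],[[0,25.9,-20.6],0,-0.8],[[0,25.9,-20.6],0,-0.8],[[0,25.9,-20.6],0,-0.8]]'
python3 - <<'E'
from h import *
c=eyes.capture("side"); cv2.imwrite("pics/s7.png",cv2.resize(c["frame"][170:320,225:400],None,fx=4,fy=4,interpolation=2))
u,v=proj(c,monitor.state()["position"])[0]; print(u,v)
E
```

```text
clock: 18.2
position: [0.5283, 0.1993, 0.1155]
tool_rot: [2.335, 2.102, 0.001]
ft_force: [-1.3, -2.1, -0.1]
width: 0.0149
305.25572773787655 237.34023656959405
```

View pics/s7.png

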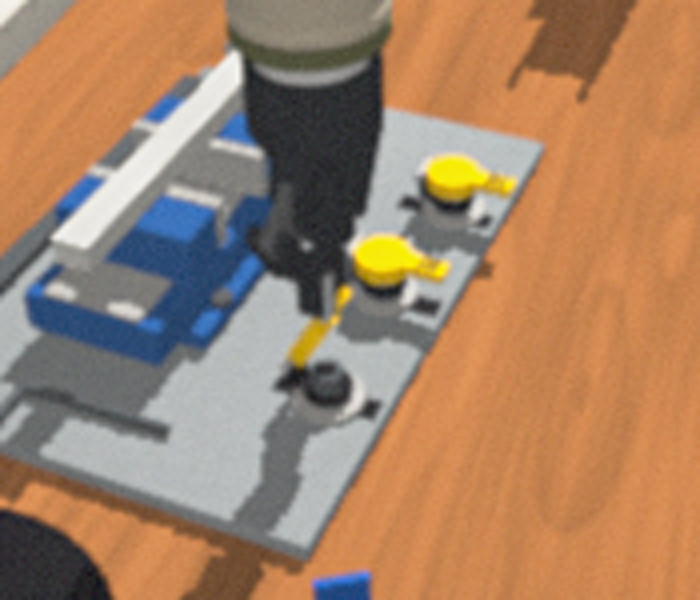

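The cap stands open at roughly 65–70°, pinched by its tab at crop (330,300), with the bolt head bare below. The other two caps are shut and the bar is on both jaws. Hold briefly, check for stillness, and hand in.

```bash
python3 -m handwheel '[[[0,0,0],0,-0.8],[[0,0,0],0,-0.8],[[0,0,0],0,-0.8],[[0,0,0],0,-0.8],[[0,0,0],0,-0.8],[[0,0,0],0,-0.8]]'
python3 - <<'E'
from h import *
from cell import ctrl
to(528,199,115,84)
c=eyes.capture("top"); b=mask(c["frame"],(0,0,165),(180,60,255),(235,150,335,185))
for k in big(b,2): print("bar part",rect(c,k,.112))
print(np.abs(monitor.state()["qvel"]).max()); ctrl.job_done()
E
```

```text
clock: 18.75
position: [0.5281, 0.1993, 0.1155]
tool_rot: [-2.335, -2.102, -0.0]
ft_force: [-2.1, -2.9, -0.1]
width: 0.0155
t 18.75 pos [528.1 199.3 115.5] yaw 84.0 tilt [ 0.  0. -1.] F [-2.07 -2.93 -0.13] w 15.5 | shift [-0.3 -0.1  0.5] turn -0.0
bar part [array([672.8,  81.6]), array([256.7,  26. ]), np.float64(83.7)]
bar part [array([617.4, 243.8]), array([16.2, 12.6]), np.float64(0.8)]
0.002065933214976761
the job is handed in; nothing more can be done
```

The job is handed in at about 19 s of the 58 s allowed. The arm is still pinching the left bolt's cap open; no verdict was reported.

- **Bar:** I laid it across both vise jaws and released it. The last top view puts its middle at (673, 82) mm with its length square to the plate, against my estimate of (671, 81) mm for the jaws' point.
- **Taps:** I tapped left, middle, then right with the shut fingertips. The left bolt stopped hard about 6 mm lower (tool height about 67 mm) than the middle and right ones (about 73 mm), so the left bolt is the loose one.
- **Cap:** I pinched the left cap's tab and swung it to about 1.2 rad by the commanded arc. The last side view shows it clearly open at roughly 65–70°, with the other two caps shut.
- **Last checks:** the finger opening was 15.5 mm on the 16 mm tab and the joints were still (0.002 rad/s at most). Nothing else in the pictures I viewed looks moved.

**Readings that disagreed:**
- **Spring force:** while the left bolt sank I read about 0.7–1.8 N, less than the 1.2–3 N stated. Sensor noise was about 0.7 N, so I relied on the depth.
- **Cap positions:** the top and side views differed by 5–10 mm before I allowed for the caps' visible sides. I used a compromise, and it fitted at the taps and the pinch.
- **Right cap tap:** the last step pressed it with 45 N, more than needed. That was through the fingertips, and the 40 N limit is for the arm and gripper body.

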